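Line up the laundry bottles by height

TASK

Line up the red bottle, yellow bottle, white bottle and orange jar along the dark strip in order of height, so that each can be seen and reached: the tallest next to the blue jug, down to the shortest next to the spray bottle, each standing upright and centred on its own white mark. Leave the jug and the spray bottle standing where they are, and do not knock any container over.

Things in the scene. Friction and masses are not known exactly. Their poses are not given: they have to be found in the camera images.
- red_bottle: Tallest of the four containers: closed red plastic bottle, round, 160 mm tall in all, straight upright sides of 52 mm diameter from the foot up to 128 mm, then a shoulder narrowing to a 34 mm wide white cap; about 280 g. Stands loose and upright on the shelf. Origin: centre of its underside; z up, along its axis.
- yellow_bottle: Second tallest of the four containers: closed yellow plastic bottle, round, 130 mm tall in all, straight upright sides of 54 mm diameter from the foot up to 102 mm, then a shoulder narrowing to a 36 mm wide blue cap; about 250 g. Stands loose and upright on the shelf. Origin: centre of its underside; z up, along its axis.
- white_bottle: Third tallest of the four containers: closed white plastic bottle, round, 100 mm tall in all, straight upright sides of 54 mm diameter from the foot up to 78 mm, then a shoulder narrowing to a 40 mm wide black cap; about 200 g. Stands loose and upright on the shelf. Origin: centre of its underside; z up, along its axis.
- orange_jar: Shortest of the four containers: closed orange plastic jar, round, 72 mm tall in all, straight upright sides of 60 mm diameter from the foot up to 58 mm, then a shoulder narrowing to a 54 mm wide white cap; about 180 g. Stands loose and upright on the shelf. Origin: centre of its underside; z up, along its axis.
- mark_1: White round painted mark, 64 mm across, the end mark of the row on the robot's left (+y). The four alike marks lie about 95 mm apart (85 to 105) in a row on top of a fixed dark rubber strip 120 x 380 mm, whose top is flat and 8 mm above the shelf. Origin: centre of the mark, at the height of the strip's top; z up; x across the strip, away from the robot, y along the strip to the left.
- mark_2: White round painted mark, 64 mm across, the second from the robot's left, between mark_1 and mark_3. The four alike marks lie about 95 mm apart (85 to 105) in a row on top of a fixed dark rubber strip 120 x 380 mm, whose top is flat and 8 mm above the shelf. Origin: centre of the mark, at the height of the strip's top; z up; x across the strip, away from the robot, y along the strip to the left.
- mark_3: White round painted mark, 64 mm across, the third from the robot's left, between mark_2 and mark_4. The four alike marks lie about 95 mm apart (85 to 105) in a row on top of a fixed dark rubber strip 120 x 380 mm, whose top is flat and 8 mm above the shelf. Origin: centre of the mark, at the height of the strip's top; z up; x across the strip, away from the robot, y along the strip to the left.
- mark_4: White round painted mark, 64 mm across, the end mark on the robot's right (-y). The four alike marks lie about 95 mm apart (85 to 105) in a row on top of a fixed dark rubber strip 120 x 380 mm, whose top is flat and 8 mm above the shelf. Origin: centre of the mark, at the height of the strip's top; z up; x across the strip, away from the robot, y along the strip to the left.
- jug: Closed blue detergent jug with a white cap, 84 mm (x) by 120 mm (y) by 222 mm tall, about 1.3 kg, loose on the shelf just beyond one end of the strip (either end), about 127 mm from the nearest mark. Origin: centre of its underside; z up. Not to be moved.
- spray: White trigger spray bottle with a green label band and red trigger, 68 mm in diameter, 196 mm tall, its head reaching 60 mm from the axis towards its -x; about 0.7 kg, loose on the shelf just beyond the other end of the strip, about 127 mm from the nearest mark. Origin: centre of its underside; z up. Not to be moved.

How it is judged:
By the outcome, as a careful person would: the job done as asked, in the order asked, and still so for the second after the job is handed in, with the robot touching nothing.
It also fails if it takes over 104 s, if anything falls off the work surface, if the arm or the gripper's body presses on something with over 40 N, if the wrist force passes 120 N, or if a joint passes its speed limit or range.

ROBOT

A 6-joint arm with a two-finger parallel gripper is mounted at the origin on the work surface. World frame = base frame: x ahead of the robot, y to its left, z up, the work surface at z = 0. Lengths are in m, angles in degrees, forces in N, time in s.
With the tool pointing down it reaches from about 0.35 to 0.875 m from the base axis. Payload 4.2 kg.
Tool frame: the origin (TCP) lies on the front face of the gripper's body, between the roots of the fingers; the fingertips stand 70 mm ahead of it and the grasp point (between the pads) lies 51 mm ahead of it; z points along the fingers, y is the line along which they close (so a half turn about z gives the same grasp; the last joint's range is limited). The gripper opens to 87 mm and grips with 3 to 60 N. Pads are 19 mm wide; open, the fingers measure 117 mm over their backs; the gripper's body (75 mm by 190 mm) begins 51 mm behind the grasp point.
Start: joints at [79.847, 22.042, 0.453, 0, -68.411, -14.817], TCP at [0.264, 0.567, 0.292] pointing down, gripper open.
Joint ranges: [-179.83, 179.83], [-69.29, 118.12], [-61.27, 80.66], [-181.25, 117.63], [-171.15, -9.14], [-177.46, 177.46]. Speed limits (degrees/s): [159.86, 159.86, 180, 180, 180, 180].

INTERFACE

Orientations are given as a 3x3 rotation matrix whose columns are the frame's x, y, z axes.
In Python, from station import r gives the robot as it stands.
- The arm moves only by the shell command python3 -m pendant 'ROWS' [OPENING]. ROWS is JSON, a list of rows, each a list of 2 entries, a list of its own where there are three numbers: the shift along the tool's x, y, z in mm, then the turn, a rotation vector about the tool's x, y, z in rad. A call has 1 to 10 rows; each row is the pose to reach, as a shift and turn from the pose commanded when the call began, along the tool's axes at that moment; what a row does not reach only later rows make up. A row lasts 1/10 s, in which the tool goes at most 50 mm and 8.59 degrees, less where a joint would pass 70% of its speed; a pose out of reach is approached as far as the arm can. A call with a gripper value outside its range is refused whole. OPENING is the opening, from 0 (shut) to 1 (fully open), set as the call begins (- or left out, the last holds). The fingers move at their own pace and stop on an object; the grip force is fixed at half the most. Time passes only in rows, so rows that repeat a pose let the fingers close. It gives the time, the measured TCP pose, the force, the opening and the grip force at its end, in the units of the state.
- r.sense(): the state, without advancing time (a new reading comes with each control period).
- r.capture(name): name is "scene" or "top"; returns a dict with "frame" (480x640x3 uint8, red, green, blue), "vertical_fov" (degrees; the focal length in pixels is half the picture's height over the tangent of half this angle, whatever the lens; pixels are square), "cx", "cy" (the principal point, pixels), "rvec" (rotation vector, rad) and "tvec" (3), from world to camera coordinates, as OpenCV has them. Camera axes: x right, y down, z forward; pixel columns grow to the right and rows downward; lengths in m; the calibration is good to about 2 mm. A picture is of the moment at which its call begins. There is no depth.
- r.finish_job(): hands the job in; it is judged then, once.
The state is a dict: "time_s": time; "joints": joint angles; "joint_velocities": joint speeds; "effort": joint torques, N m; "tcp_pos": TCP position; "ee_rot": TCP orientation; "wrist_force": force on the tool from outside, world axes, zero at the start; "moment": the same for the moment, N m; "gripper_width": opening from 0.0 (shut) to 1.0 (fully open); "gripper_force": force on a finger pad.
Only numpy, scipy, OpenCV 4.12 (cv2) and the standard library are available. Lean on these libraries where they do the work, as an engineer would, in place of code of your own. Each camera call takes 0.05 s, during which the arm holds its last target. There are 200 camera calls.

## Working session

There is one attempt and no reset: what is moved stays moved. The work goes in short steps, Python scripts to look and compute and a shell command to move; the robot and the scene stay as the last step left them, time stands still between calls to the robot, and variables do not carry over. Pictures are saved under pics/ and viewed, at most 14 in all, crops included, and the job is handed in when it is done.

```bash
mkdir -p pics; ls; python3 - <<'E'
from station import r
import cv2
for n in("scene","top"):
    c=r.capture(n); cv2.imwrite(f"pics/{n}0.png",c["frame"][:,:,::-1]); print({k:v for k,v in c.items() if k!="frame"})
s=r.sense();print(s["time_s"],s["tcp_pos"],s["ee_rot"],s["gripper_width"])
E
```

```text
pics
{'vertical_fov': 55.816437094189226, 'cx': 319.37854908357264, 'cy': 230.18052044993777, 'rvec': array([ 2.21508828,  0.93851771, -0.35209582]), 'tvec': array([-0.42563425, -0.24506267,  1.16557521])}
{'vertical_fov': 49.04661715582181, 'cx': 314.2608373759476, 'cy': 237.87793574096327, 'rvec': array([ 2.11880898, -2.14003718,  0.1907628 ]), 'tvec': array([0.03802135, 0.57101411, 0.92465175])}
0.1 [0.26362165 0.56620276 0.29124569] [[ 9.06462803e-01 -4.22284948e-01 -7.80421914e-04]
 [-4.22285658e-01 -9.06460819e-01 -1.89907689e-03]
 [ 9.45296956e-05  2.05100354e-03 -9.99997892e-01]] 1.0007148342510357
```

View pics/scene0.png

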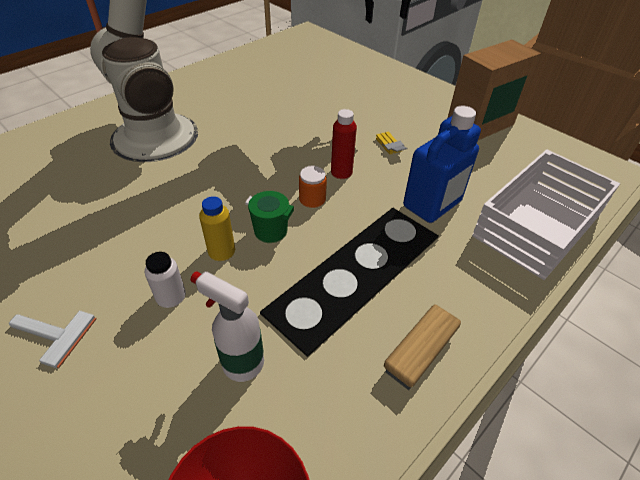

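View pics/top0.png

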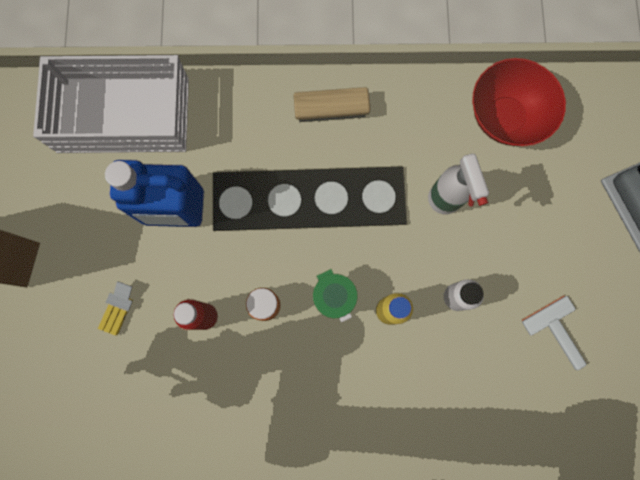

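Both pictures show the jug at +y, beside mark_1, and the spray at -y. So red goes to mark_1, yellow to mark_2, white to mark_3 and orange to mark_4. In the top view the caps are near red (185,314), orange (263,304), yellow (400,307) and white (471,293). The marks are near (236,203), (285,200), (332,198) and (379,196). A green mug stands between the jar and the yellow bottle. I'll enlarge both areas.

```bash
python3 - <<'E'
import cv2
i=cv2.imread("pics/top0.png")
a=cv2.resize(i[265:345,160:260+60],None,fx=5,fy=5,interpolation=cv2.INTER_CUBIC)[:, :800]
cv2.imwrite("pics/c1.png",a)
b=cv2.resize(i[265:345,350:510],None,fx=5,fy=5,interpolation=cv2.INTER_CUBIC); cv2.imwrite("pics/c2.png",b)
c=cv2.resize(i[160:240,205:415],None,fx=3.8,fy=3.8,interpolation=cv2.INTER_CUBIC); cv2.imwrite("pics/c3.png",c)
E
cat > h.py <<'E'
import numpy as np,cv2
from station import r
def cam(n):
    c=r.capture(n);return c
def ray(c,u,v,z):
    f=240/np.tan(np.radians(c["vertical_fov"]/2)); R=cv2.Rodrigues(c["rvec"])[0]
    o=-R.T@c["tvec"]; d=R.T@np.array([(u-c["cx"])/f,(v-c["cy"])/f,1]); return o+d*(z-o[2])/d[2]
def proj(c,p):
    f=240/np.tan(np.radians(c["vertical_fov"]/2)); q=cv2.Rodrigues(c["rvec"])[0]@np.array(p,float)+c["tvec"]
    return f*q[0]/q[2]+c["cx"],f*q[1]/q[2]+c["cy"]
def delta(p):
    "world target TCP -> shift mm in the tool axes"
    s=r.sense(); return np.round(1000*s["ee_rot"].T@(np.array(p)-s["tcp_pos"]),1)
E
```

```text
(no output)
```

View pics/c1.png

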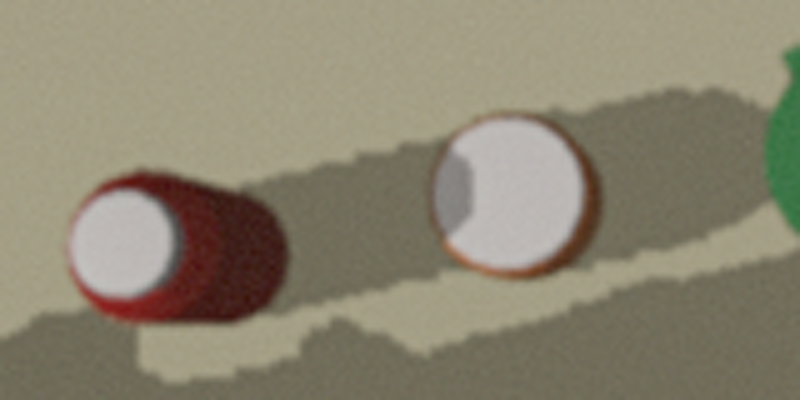

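View pics/c2.png

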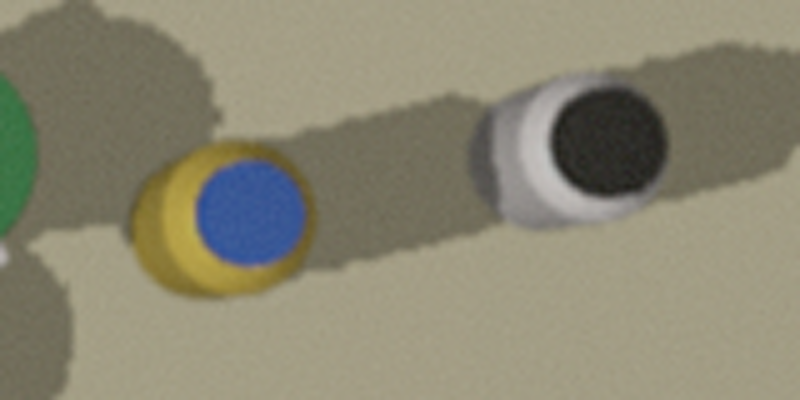

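View pics/c3.png

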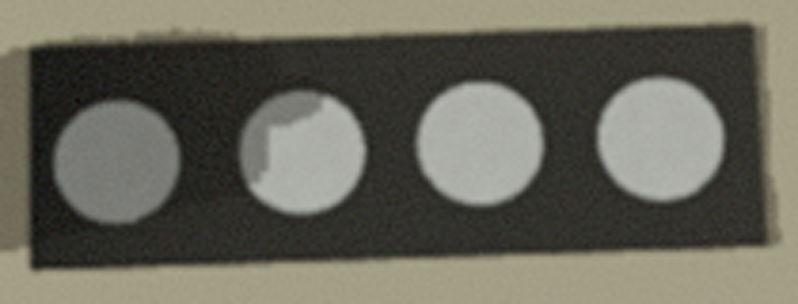

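Crop centres: red cap (122,244), orange cap (510,194), yellow cap (251,213), black cap (609,141). Marks in the third crop: (117,162), (303,152), (480,144), (661,139).

```bash
python3 - <<'E'
from h import *
c=cam("top")
def P(n,x,y,k,ox,oy,z,w):
    g=lambda x:ray(c,(x+.5)/k-.5+ox,(y+.5)/k-.5+oy,z)
    print(n,np.round(g(x),4)[:2],"diam",np.round(np.linalg.norm(g(x+w/2)-g(x-w/2))*1000,1))
P("red",122,244,5,160,265,.16,108);P("orange",510,194,5,160,265,.072,153)
P("yellow",251,213,5,350,265,.13,110);P("white",609,141,5,350,265,.1,115)
for i,(x,y) in enumerate([(117,162),(303,152),(480,144),(661,139)]):P(f"m{i+1}",x,y,3.8,205,160,.008,127)
print("mug rim px@.08",ray(c,335,296,.08),ray(c,313,296,.08)[1],ray(c,357,296,.08)[1], "handle",ray(c,326,272,.06),"label",ray(c,346,318,.05))
print("jug",ray(c,203,190,.15),"spray edge",ray(c,431,195,.05), ray(c,470,160,.19))
s=cam("scene");
for n,q in dict(red=(343,114,.16),orange=(313,172,.072),yellow=(212,204,.13),white=(158,259,.1),m1=(400,231,.008),m4=(304,313,.008)).items(): print(n,ray(s,*q)[:2])
E
```

```text
red [0.431  0.2424] diam 34.6
orange [0.4504 0.1269] diam 54.3
yellow [ 0.4387 -0.1085] diam 36.6
white [ 0.4635 -0.2379] diam 39.7
m1 [0.6515 0.186 ] diam 65.5
m2 [0.6558 0.0901] diam 65.6
m3 [ 0.6592 -0.0013] diam 65.6
m4 [ 0.6609 -0.095 ] diam 65.7
mug rim px@.08 [ 0.46168565 -0.00311023  0.08      ] 0.03566569057623926 -0.0418883431462176 handle [0.50657419 0.01167541 0.06      ] label [ 0.42391059 -0.02352486  0.05      ]
jug [0.63762532 0.21971999 0.15      ] spray edge [ 0.65133567 -0.18832323  0.05      ] [ 0.67275125 -0.22223088  0.19      ]
red [0.43408349 0.23572908]
orange [0.4521179  0.13145816]
yellow [ 0.4458078  -0.11129816]
white [ 0.4653364  -0.23825475]
m1 [0.65628562 0.18445981]
m4 [ 0.66475859 -0.09467411]
```

Top and scene views agree to a few millimetres. I'll turn the tool so the fingers close along world x, which keeps the gripper body clear of the jug and the neighbours, and go above the red bottle first.

```bash
python3 -m pendant '[[[20,15,0],[0,0,0.1]],[[55,42,0],[0,0,0.23]],[[90,70,0],[0,0,0.36]],[[125,97,0],[0,0,0.49]],[[160,124,0],[0,0,0.62]],[[195,151,0],[0,0,0.75]],[[230,178,0],[0,0,0.88]],[[262,203,0],[0,0,1.01]],[[280,217,0],[0,0,1.1]],[[288,223,0],[0,0,1.135]]]' 1; python3 -m pendant '[[[0,0,0],[0,0,0]],[[0,0,0],[0,0,0]]]'; python3 -c "
from h import *
print(delta([.431,.2424,.172]),r.sense()['ee_rot'].round(3),r.sense()['joints'])"
```

```text
time_s: 1.2
tcp_pos: [0.4313, 0.2409, 0.2923]
ee_rot: [[-0.005, -1.0, -0.0], [-1.0, 0.005, -0.0], [0.0, 0.0, -1.0]]
wrist_force: [0.3, 0.7, -0.7]
gripper_width: 0.998
gripper_force: 0.0
time_s: 1.4
tcp_pos: [0.4307, 0.2434, 0.2922]
ee_rot: [[0.001, -1.0, 0.0], [-1.0, -0.001, 0.0], [-0.0, -0.0, -1.0]]
wrist_force: [-0.1, -0.9, 0.4]
gripper_width: 1.003
gripper_force: 0.0
[  1.   -0.3 120.2] [[ 0.001 -1.     0.   ]
 [-1.    -0.001  0.   ]
 [-0.    -0.    -1.   ]] [ 4.83154902e+01  9.28119693e+00 -1.73605349e+01 -6.94529102e-03
 -6.33495478e+01 -4.82347343e+01]
```

```bash
python3 -m pendant '[[[1,0,20],[0,0,0]],[[1,0,50],[0,0,0]],[[1,0,80],[0,0,0]],[[1,0,103],[0,0,0]],[[1,0,115],[0,0,0]],[[1,0,120],[0,0,0]],[[1,0,120],[0,0,0]]]'; python3 -m pendant '[[[0,0,0],[0,0,0]],[[0,0,0],[0,0,0]],[[0,0,0],[0,0,0]],[[0,0,0],[0,0,0]],[[0,0,0],[0,0,0]],[[0,0,0],[0,0,0]]]' 0
```

```text
time_s: 2.1
tcp_pos: [0.4304, 0.2426, 0.1717]
ee_rot: [[0.002, -1.0, -0.001], [-1.0, -0.002, -0.001], [0.001, 0.001, -1.0]]
wrist_force: [0.1, 0.6, 0.4]
gripper_width: 0.999
gripper_force: 0.0
time_s: 2.7
tcp_pos: [0.4309, 0.2419, 0.1725]
ee_rot: [[-0.0, -1.0, 0.0], [-1.0, 0.0, 0.0], [-0.0, -0.0, -1.0]]
wrist_force: [-0.2, -0.2, 0.6]
gripper_width: 0.585
gripper_force: 30.0
```

```bash
python3 -m pendant '[[[0,0,-10],[0,0,0]],[[4,-4,-28],[0,0,0]],[[14,-20,-40],[0,0,0]],[[28,-48,-42],[0,0,0]],[[42,-80,-42],[0,0,0]],[[52,-112,-42],[0,0,0]],[[56,-144,-42],[0,0,0]],[[56,-176,-42],[0,0,0]],[[56,-202,-42],[0,0,0]],[[56,-215,-42],[0,0,0]]]'; python3 -m pendant '[[[0,-4,0],[0,0,0]],[[0,-5.5,0],[0,0,0]],[[0,-5.5,0],[0,0,0]],[[0,-5.5,0],[0,0,0]]]'
python3 -c "
from h import *
import cv2
print(delta([.6515,.186,.1805]))
cv2.imwrite('pics/s1.png',r.capture('scene')['frame'][80:330,250:520,::-1].repeat(2,0).repeat(2,1))"
```

```text
time_s: 3.7
tcp_pos: [0.6474, 0.1854, 0.2136]
ee_rot: [[-0.001, -1.0, -0.001], [-1.0, 0.001, -0.0], [0.0, 0.001, -1.0]]
wrist_force: [0.2, -0.3, -2.2]
gripper_width: 0.588
gripper_force: 30.0
time_s: 4.1
tcp_pos: [0.6504, 0.186, 0.2145]
ee_rot: [[0.0, -1.0, -0.0], [-1.0, -0.0, 0.0], [-0.0, 0.0, -1.0]]
wrist_force: [-0.1, -0.0, -2.8]
gripper_width: 0.587
gripper_force: 30.0
[-0.  -1.1 34. ]
```

View pics/s1.png

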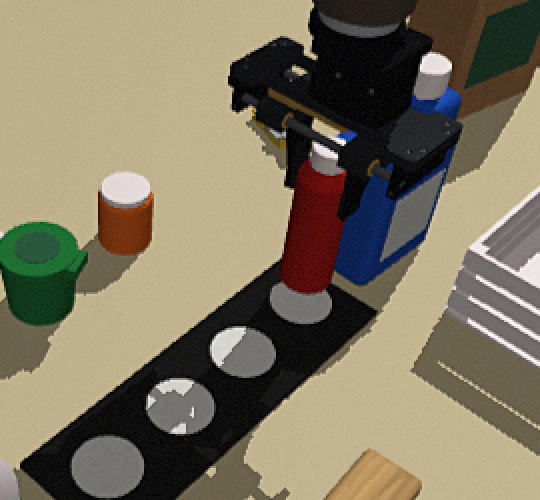

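The red bottle is upright in the grip, above mark_1 (foot at crop pixel 305,290) and clear of the jug. I'll lower it.

```bash
python3 -m pendant '[[[0,-1,10],[0,0,0]],[[0,-1,20],[0,0,0]],[[0,-1,28],[0,0,0]],[[0,-1,32],[0,0,0]],[[0,-1,33.5],[0,0,0]],[[0,-1,34],[0,0,0]],[[0,-1,34],[0,0,0]]]'; python3 -m pendant '[[[0,0,0],[0,0,0]],[[0,0,0],[0,0,0]],[[0,0,0],[0,0,0]],[[0,0,0],[0,0,0]],[[0,0,0],[0,0,0]]]' 1;  python3 -m pendant '[[[0,0,-8],[0,0,0]],[[0,0,-25],[0,0,0]],[[0,0,-55],[0,0,0]],[[0,0,-90],[0,0,0]],[[0,0,-115],[0,0,0]],[[0,0,-120],[0,0,0]]]'
python3 -c "
from h import *
print(delta([.4387,-.1085,.30]))"
```

```text
time_s: 4.85
tcp_pos: [0.6523, 0.1859, 0.1806]
ee_rot: [[0.0, -1.0, 0.0], [-1.0, -0.0, 0.0], [-0.0, -0.0, -1.0]]
wrist_force: [-1.2, -0.5, -0.9]
gripper_width: 0.583
gripper_force: 30.0
time_s: 5.35
tcp_pos: [0.6524, 0.1859, 0.1804]
ee_rot: [[0.0, -1.0, 0.0], [-1.0, -0.0, 0.0], [-0.0, -0.0, -1.0]]
wrist_force: [-0.7, -0.2, -0.5]
gripper_width: 0.947
gripper_force: 0.0
time_s: 5.95
tcp_pos: [0.6535, 0.1862, 0.3055]
ee_rot: [[0.0, -1.0, 0.008], [-1.0, -0.0, 0.003], [-0.003, -0.008, -1.0]]
wrist_force: [0.2, 0.4, -0.1]
gripper_width: 1.0
gripper_force: 0.0
[294.6 215.    2.9]
```

```bash
python3 -m pendant '[[[12,9,0],[0,0,0]],[[42,31,0],[0,0,0]],[[76,55,0],[0,0,0]],[[112,82,0],[0,0,0]],[[148,108,0],[0,0,0]],[[184,134,0],[0,0,0]],[[220,160,0],[0,0,0]],[[255,186,0],[0,0,0]],[[283,206,0],[0,0,0]],[[295,214,0],[0,0,0]]]'; python3 -m pendant '[[[0,0,10],[0,0,0]],[[0,0,25],[0,0,0]]]'
python3 -c "
from h import *
import cv2
print(delta([.4387,-.1085,.142]))
cv2.imwrite('pics/t1.png',r.capture('top')['frame'][150:350,150:420,::-1].repeat(2,0).repeat(2,1))"
```

```text
time_s: 6.95
tcp_pos: [0.4359, -0.1108, 0.3]
ee_rot: [[-0.002, -1.0, -0.001], [-1.0, 0.002, 0.0], [-0.0, 0.001, -1.0]]
wrist_force: [0.1, 0.2, -0.1]
gripper_width: 1.002
gripper_force: 0.0
time_s: 7.15
tcp_pos: [0.439, -0.109, 0.2752]
ee_rot: [[-0.0, -1.0, 0.003], [-1.0, 0.0, 0.0], [-0.0, -0.003, -1.0]]
wrist_force: [0.5, 0.8, -0.3]
gripper_width: 1.001
gripper_force: 0.0
[ -0.4   0.7 133.2]
```

View pics/t1.png

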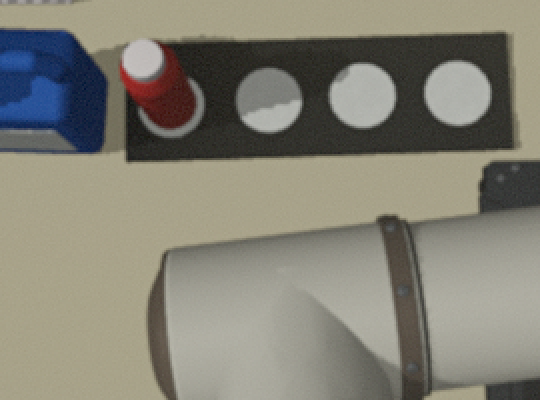

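The red bottle stands on mark_1, its cap top at crop (144,60), i.e. image pixel (221.8,179.8). I'll compute its offset while going on with the yellow.

```bash
python3 -c "
from h import *
print(ray(cam('top'),221.8,179.8,.168))"; python3 -m pendant '[[[0,1,20],[0,0,0]],[[0,1,50],[0,0,0]],[[0,1,80],[0,0,0]],[[0,1,108],[0,0,0]],[[0,1,125],[0,0,0]],[[0,1,132],[0,0,0]],[[0,1,133],[0,0,0]]]'; python3 -m pendant '[[[0,0,0],[0,0,0]],[[0,0,0],[0,0,0]],[[0,0,0],[0,0,0]],[[0,0,0],[0,0,0]],[[0,0,0],[0,0,0]],[[0,0,0],[0,0,0]]]' 0;  python3 -c "
from h import *
print(delta([.6558,.0901,.150]))"
```

```text
[0.64983171 0.18512325 0.168     ]
time_s: 7.95
tcp_pos: [0.4377, -0.1087, 0.1416]
ee_rot: [[0.001, -1.0, -0.002], [-1.0, -0.001, -0.0], [0.0, 0.002, -1.0]]
wrist_force: [1.1, 0.5, 0.7]
gripper_width: 0.999
gripper_force: 0.0
time_s: 8.55
tcp_pos: [0.4378, -0.1092, 0.1427]
ee_rot: [[0.0, -1.0, 0.002], [-1.0, -0.0, -0.0], [0.0, -0.002, -1.0]]
wrist_force: [0.5, 0.0, 2.7]
gripper_width: 0.61
gripper_force: 30.0
[-199.2 -218.1   -6.9]
```

```bash
python3 -m pendant '[[[0,0,-10],[0,0,0]],[[0,-5,-35],[0,0,0]],[[0,-18,-60],[0,0,0]],[[0,-42,-80],[0,0,0]],[[0,-74,-90],[0,0,0]],[[-6,-108,-90],[0,0,0]],[[-25,-142,-90],[0,0,0]],[[-52,-174,-90],[0,0,0]],[[-84,-200,-90],[0,0,0]],[[-118,-214,-90],[0,0,0]]]'; python3 -m pendant '[[[-34,-4,0],[0,0,0]],[[-62,-4,0],[0,0,0]],[[-77,-4,0],[0,0,0]],[[-81,-4,10],[0,0,0]],[[-81,-4,25],[0,0,0]],[[-81,-4,40],[0,0,0]],[[-81,-4,50],[0,0,0]],[[-81,-4,53],[0,0,0]],[[-81,-4,53],[0,0,0]],[[-81,-4,53],[0,0,0]]]'
python3 -c "
from h import *
print(delta([.6558,.0901,.1503]))"
```

```text
time_s: 9.55
tcp_pos: [0.6524, 0.0097, 0.2314]
ee_rot: [[-0.001, -1.0, -0.002], [-1.0, 0.001, -0.0], [0.0, 0.002, -1.0]]
wrist_force: [-0.1, -0.4, -2.2]
gripper_width: 0.611
gripper_force: 30.0
time_s: 10.55
tcp_pos: [0.6557, 0.0895, 0.18]
ee_rot: [[-0.0, -1.0, 0.001], [-1.0, 0.0, 0.0], [-0.0, -0.001, -1.0]]
wrist_force: [1.2, -0.2, -2.0]
gripper_width: 0.61
gripper_force: 30.0
[-0.6 -0.1 29.7]
```

```bash
python3 -m pendant '[[[0,0,8],[0,0,0]],[[0,0,17],[0,0,0]],[[0,0,24],[0,0,0]],[[0,0,28],[0,0,0]],[[0,0,29.5],[0,0,0]],[[0,0,29.5],[0,0,0]]]'; python3 -m pendant '[[[0,0,0],[0,0,0]],[[0,0,0],[0,0,0]],[[0,0,0],[0,0,0]],[[0,0,0],[0,0,0]],[[0,0,0],[0,0,0]]]' 1;  python3 -m pendant '[[[0,0,-8],[0,0,0]],[[0,0,-25],[0,0,0]],[[0,0,-55],[0,0,0]],[[0,0,-90],[0,0,0]],[[0,0,-115],[0,0,0]],[[0,0,-120],[0,0,0]]]'
python3 -c "
from h import *
print(delta([.4635,-.2379,.27]))"
```

```text
time_s: 11.15
tcp_pos: [0.6548, 0.0897, 0.1506]
ee_rot: [[0.001, -1.0, -0.002], [-1.0, -0.001, -0.001], [0.001, 0.002, -1.0]]
wrist_force: [-3.5, 0.8, 4.0]
gripper_width: 0.614
gripper_force: 29.9
time_s: 11.65
tcp_pos: [0.6554, 0.0899, 0.1497]
ee_rot: [[0.0, -1.0, 0.0], [-1.0, -0.0, 0.0], [-0.0, -0.0, -1.0]]
wrist_force: [0.5, -0.4, 0.3]
gripper_width: 0.961
gripper_force: 0.0
time_s: 12.25
tcp_pos: [0.6567, 0.0901, 0.2749]
ee_rot: [[0.001, -1.0, 0.008], [-1.0, -0.001, 0.002], [-0.002, -0.008, -1.0]]
wrist_force: [0.4, -0.1, 0.7]
gripper_width: 1.003
gripper_force: 0.0
[327.9 193.4   2.6]
```

```bash
python3 -m pendant '[[[12,8,0],[0,0,0]],[[42,28,0],[0,0,0]],[[80,52,0],[0,0,0]],[[120,75,0],[0,0,0]],[[160,99,0],[0,0,0]],[[200,122,0],[0,0,0]],[[240,145,0],[0,0,0]],[[280,168,0],[0,0,0]],[[313,185,0],[0,0,0]],[[327,193,0],[0,0,0]]]'; python3 -m pendant '[[[0,0,20],[0,0,0]],[[0,0,40],[0,0,0]]]'
python3 -c "
from h import *
import cv2
print(delta([.4635,-.2379,.112]))
cv2.imwrite('pics/t2.png',r.capture('top')['frame'][150:350,150:550,::-1].repeat(2,0).repeat(2,1))"
```

```text
time_s: 13.25
tcp_pos: [0.4588, -0.2393, 0.2682]
ee_rot: [[-0.004, -1.0, -0.004], [-1.0, 0.004, 0.001], [-0.001, 0.004, -1.0]]
wrist_force: [-0.5, 0.4, 0.4]
gripper_width: 1.0
gripper_force: 0.0
time_s: 13.45
tcp_pos: [0.4602, -0.238, 0.2283]
ee_rot: [[-0.002, -1.0, -0.001], [-1.0, 0.002, 0.001], [-0.001, 0.001, -1.0]]
wrist_force: [1.1, 0.2, -1.3]
gripper_width: 1.0
gripper_force: 0.0
[  0.   -3.4 116.3]
```

View pics/t2.png

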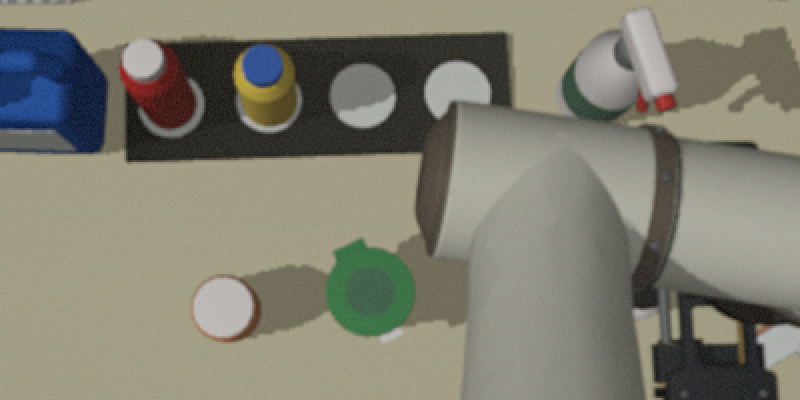

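The yellow bottle stands on mark_2, its cap at crop (263,65). The spray and jug have not moved. Now the white bottle.

```bash
python3 -c "
from h import *
print(ray(cam('top'),281.4,182.3,.138))"; python3 -m pendant '[[[0,-3,20],[0,0,0]],[[0,-3,45],[0,0,0]],[[0,-3,72],[0,0,0]],[[0,-3,97],[0,0,0]],[[0,-3,112],[0,0,0]],[[0,-3,116],[0,0,0]],[[0,-3,116],[0,0,0]]]'; python3 -m pendant '[[[0,0,0],[0,0,0]],[[0,0,0],[0,0,0]],[[0,0,0],[0,0,0]],[[0,0,0],[0,0,0]],[[0,0,0],[0,0,0]],[[0,0,0],[0,0,0]]]' 0;  python3 -c "
from h import *
print(delta([.6592,-.0013,.120]))"
```

```text
[0.65328408 0.08801792 0.138     ]
time_s: 14.25
tcp_pos: [0.465, -0.2372, 0.1136]
ee_rot: [[0.0, -1.0, -0.001], [-1.0, -0.0, -0.0], [0.0, 0.001, -1.0]]
wrist_force: [0.1, -0.5, 0.6]
gripper_width: 1.001
gripper_force: 0.0
time_s: 14.85
tcp_pos: [0.4648, -0.2371, 0.114]
ee_rot: [[-0.0, -1.0, -0.001], [-1.0, 0.0, 0.0], [-0.0, 0.001, -1.0]]
wrist_force: [-2.4, 0.4, 4.0]
gripper_width: 0.612
gripper_force: 30.0
[-235.9 -194.4   -6.2]
```

```bash
python3 -m pendant '[[[0,0,-10],[0,0,0]],[[-5,0,-35],[0,0,0]],[[-18,-2,-65],[0,0,0]],[[-42,-8,-90],[0,0,0]],[[-72,-20,-105],[0,0,0]],[[-102,-42,-110],[0,0,0]],[[-130,-72,-110],[0,0,0]],[[-156,-104,-110],[0,0,0]],[[-182,-136,-110],[0,0,0]],[[-206,-164,-110],[0,0,0]]]'; python3 -m pendant '[[[-19,-19,0],[0,0,0]],[[-28,-28,0],[0,0,0]],[[-30,-30,8],[0,0,0]],[[-30,-30,26],[0,0,0]],[[-30,-30,48],[0,0,0]],[[-30,-30,68],[0,0,0]],[[-30,-30,78],[0,0,0]],[[-30,-30,80],[0,0,0]],[[-30,-30,80],[0,0,0]],[[-30,-30,80],[0,0,0]]]'
python3 -c "
from h import *
print(delta([.6592,-.0013,.1215]))"
```

```text
time_s: 15.85
tcp_pos: [0.6304, -0.0296, 0.2238]
ee_rot: [[0.0, -1.0, 0.0], [-1.0, -0.0, 0.0], [-0.0, -0.0, -1.0]]
wrist_force: [0.3, -0.1, -2.7]
gripper_width: 0.608
gripper_force: 30.0
time_s: 16.85
tcp_pos: [0.6598, -0.0013, 0.1451]
ee_rot: [[-0.0, -1.0, 0.002], [-1.0, 0.0, 0.0], [-0.0, -0.002, -1.0]]
wrist_force: [0.2, -0.4, -2.4]
gripper_width: 0.61
gripper_force: 30.0
[ 0.   0.7 23.6]
```

```bash
python3 -m pendant '[[[0,1,7],[0,0,0]],[[0,1,14],[0,0,0]],[[0,1,19],[0,0,0]],[[0,1,21.5],[0,0,0]],[[0,1,22.5],[0,0,0]],[[0,1,22.5],[0,0,0]]]'; python3 -m pendant '[[[0,0,0],[0,0,0]],[[0,0,0],[0,0,0]],[[0,0,0],[0,0,0]],[[0,0,0],[0,0,0]],[[0,0,0],[0,0,0]]]' 1;  python3 -m pendant '[[[0,0,-8],[0,0,0]],[[0,0,-25],[0,0,0]],[[0,0,-55],[0,0,0]],[[0,0,-90],[0,0,0]],[[0,0,-115],[0,0,0]],[[0,0,-120],[0,0,0]]]'
python3 -c "
from h import *
print(delta([.4504,.1269,.25]))"
```

```text
time_s: 17.45
tcp_pos: [0.6579, -0.0012, 0.1221]
ee_rot: [[0.0, -1.0, -0.001], [-1.0, -0.0, -0.0], [0.0, 0.001, -1.0]]
wrist_force: [-3.7, 0.8, 3.7]
gripper_width: 0.613
gripper_force: 30.0
time_s: 17.95
tcp_pos: [0.6584, -0.0011, 0.1211]
ee_rot: [[0.0, -1.0, 0.0], [-1.0, -0.0, 0.0], [-0.0, -0.0, -1.0]]
wrist_force: [0.7, -0.6, 0.5]
gripper_width: 0.957
gripper_force: 0.0
time_s: 18.55
tcp_pos: [0.6599, -0.0011, 0.2463]
ee_rot: [[0.001, -1.0, 0.009], [-1.0, -0.001, 0.001], [-0.001, -0.009, -1.0]]
wrist_force: [0.7, -0.6, 0.8]
gripper_width: 0.999
gripper_force: 0.0
[-128.1  209.4   -5.4]
```

```bash
python3 -m pendant '[[[0,12,-5],[0,0,0]],[[-10,40,-5],[0,0,0]],[[-26,72,-5],[0,0,0]],[[-45,104,-5],[0,0,0]],[[-64,135,-5],[0,0,0]],[[-83,164,-5],[0,0,0]],[[-101,186,-5],[0,0,0]],[[-116,201,-5],[0,0,0]],[[-126,208,-5],[0,0,0]],[[-128,209,-5],[0,0,0]]]'; python3 -m pendant '[[[0,0,0],[0,0,0]],[[0,0,10],[0,0,0]]]'
python3 -c "
from h import *
import cv2
print(delta([.4504,.1269,.09]))
cv2.imwrite('pics/t3.png',r.capture('top')['frame'][150:350,150:550,::-1].repeat(2,0).repeat(2,1))"
```

```text
time_s: 19.55
tcp_pos: [0.4481, 0.1272, 0.2457]
ee_rot: [[0.002, -1.0, -0.001], [-1.0, -0.002, -0.001], [0.001, 0.001, -1.0]]
wrist_force: [-0.1, -0.2, 0.9]
gripper_width: 0.999
gripper_force: 0.0
time_s: 19.75
tcp_pos: [0.4504, 0.1269, 0.2367]
ee_rot: [[-0.0, -1.0, 0.002], [-1.0, 0.0, 0.001], [-0.001, -0.002, -1.0]]
wrist_force: [-0.0, -0.9, 0.5]
gripper_width: 1.002
gripper_force: 0.0
[  0.2   0.3 146.7]
```

View pics/t3.png

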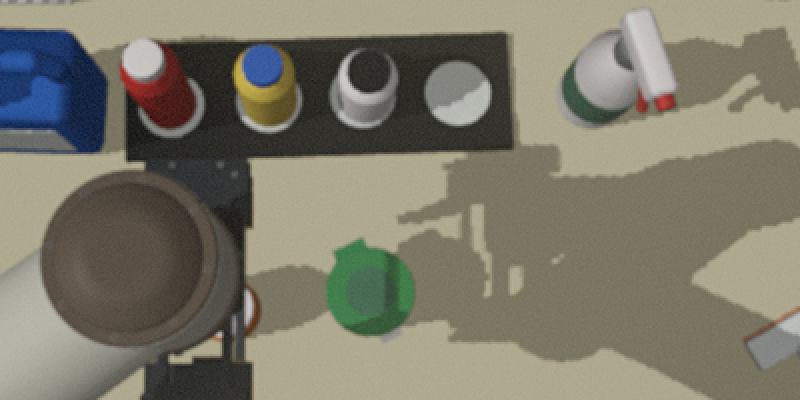

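The white bottle stands on mark_3 (cap at crop 370,72). Now the jar.

```bash
python3 -c "
from h import *
print(ray(cam('top'),334.8,185.7,.108))"; python3 -m pendant '[[[0,0,20],[0,0,0]],[[0,0,50],[0,0,0]],[[0,0,84],[0,0,0]],[[0,0,115],[0,0,0]],[[0,0,136],[0,0,0]],[[0,0,144],[0,0,0]],[[0,0,146.5],[0,0,0]],[[0,0,146.5],[0,0,0]]]'; python3 -m pendant '[[[0,0,0],[0,0,0]],[[0,0,0],[0,0,0]],[[0,0,0],[0,0,0]],[[0,0,0],[0,0,0]],[[0,0,0],[0,0,0]],[[0,0,0],[0,0,0]]]' 0;  python3 -c "
from h import *
print(delta([.6609,-.095,.098]))"
```

```text
[ 0.65482588 -0.00492851  0.108     ]
time_s: 20.65
tcp_pos: [0.4498, 0.1269, 0.09]
ee_rot: [[-0.0, -1.0, 0.001], [-1.0, 0.0, 0.0], [-0.0, -0.001, -1.0]]
wrist_force: [0.7, 0.3, -0.0]
gripper_width: 0.995
gripper_force: 0.0
time_s: 21.25
tcp_pos: [0.4496, 0.1271, 0.0902]
ee_rot: [[0.0, -1.0, 0.001], [-1.0, -0.0, 0.001], [-0.001, -0.001, -1.0]]
wrist_force: [-0.2, -0.1, 3.8]
gripper_width: 0.677
gripper_force: 29.9
[ 222.2 -211.2   -7.7]
```

```bash
python3 -m pendant '[[[0,0,-12],[0,0,0]],[[0,0,-40],[0,0,0]],[[4,0,-75],[0,0,0]],[[18,-2,-108],[0,0,0]],[[44,-6,-132],[0,0,0]],[[76,-16,-140],[0,0,0]],[[110,-36,-140],[0,0,0]],[[142,-66,-140],[0,0,0]],[[172,-100,-140],[0,0,0]],[[196,-136,-140],[0,0,0]]]'; python3 -m pendant '[[[16,-34,0],[0,0,0]],[[24,-58,0],[0,0,0]],[[26,-71,0],[0,0,0]],[[26,-75,10],[0,0,0]],[[26,-75,32],[0,0,0]],[[26,-75,62],[0,0,0]],[[26,-75,90],[0,0,0]],[[26,-75,106],[0,0,0]],[[26,-75,110],[0,0,0]],[[26,-75,110],[0,0,0]]]'
python3 -c "
from h import *
print(delta([.6609,-.095,.0982]))"
```

```text
time_s: 22.25
tcp_pos: [0.5853, -0.071, 0.2289]
ee_rot: [[-0.001, -1.0, -0.002], [-1.0, 0.001, 0.0], [-0.0, 0.002, -1.0]]
wrist_force: [1.3, 1.2, -1.3]
gripper_width: 0.68
gripper_force: 29.9
time_s: 23.25
tcp_pos: [0.6592, -0.0949, 0.1186]
ee_rot: [[0.0, -1.0, -0.003], [-1.0, -0.0, -0.0], [0.0, 0.003, -1.0]]
wrist_force: [0.2, -0.2, -1.4]
gripper_width: 0.68
gripper_force: 29.9
[ 0.1 -1.7 20.4]
```

```bash
python3 -m pendant '[[[0,0,7],[0,0,0]],[[0,0,14],[0,0,0]],[[0,0,19],[0,0,0]],[[0,-1,21.5],[0,0,0]],[[0,-1,22],[0,0,0]],[[0,-1,22],[0,0,0]]]'; python3 -m pendant '[[[0,0,0],[0,0,0]],[[0,0,0],[0,0,0]],[[0,0,0],[0,0,0]],[[0,0,0],[0,0,0]],[[0,0,0],[0,0,0]]]' 1;  python3 -m pendant '[[[0,0,-8],[0,0,0]],[[0,0,-25],[0,0,0]],[[0,0,-55],[0,0,0]],[[0,0,-90],[0,0,0]],[[0,0,-125],[0,0,0]],[[0,10,-150],[0,0,0]],[[0,40,-160],[0,0,0]],[[0,80,-160],[0,0,0]],[[0,120,-160],[0,0,0]],[[0,160,-160],[0,0,0]]]';python3 -m pendant '[[[-20,25,0],[0,0,0]],[[-60,40,0],[0,0,0]],[[-100,50,0],[0,0,0]],[[-140,60,0],[0,0,0]],[[-180,60,0],[0,0,0]],[[-200,60,0],[0,0,0]],[[-200,60,0],[0,0,0]]]'
python3 -c "
from h import *
import cv2
f=r.capture('top')['frame'][:,:,::-1]; cv2.imwrite('pics/t4full.png',f)
cv2.imwrite('pics/t4.png',cv2.resize(f[155:235,205:405],None,fx=4,fy=4,interpolation=cv2.INTER_CUBIC))
f=r.capture('scene')['frame'][:,:,::-1];cv2.imwrite('pics/s4.png',cv2.resize(f[80:380,200:480],None,fx=2,fy=2,interpolation=cv2.INTER_CUBIC))"
```

```text
time_s: 23.85
tcp_pos: [0.6612, -0.0952, 0.0984]
ee_rot: [[0.0, -1.0, 0.0], [-1.0, -0.0, -0.0], [0.0, -0.0, -1.0]]
wrist_force: [-2.4, -0.1, 1.9]
gripper_width: 0.678
gripper_force: 29.9
time_s: 24.35
tcp_pos: [0.6614, -0.0952, 0.0977]
ee_rot: [[0.0, -1.0, 0.0], [-1.0, -0.0, -0.0], [0.0, -0.0, -1.0]]
wrist_force: [0.4, 0.7, 0.3]
gripper_width: 0.982
gripper_force: 0.0
time_s: 25.35
tcp_pos: [0.4997, -0.0952, 0.2584]
ee_rot: [[0.0, -1.0, 0.001], [-1.0, -0.0, 0.0], [-0.0, -0.001, -1.0]]
wrist_force: [-0.0, -0.1, 0.3]
gripper_width: 1.0
gripper_force: 0.0
time_s: 26.05
tcp_pos: [0.4414, 0.107, 0.2586]
ee_rot: [[0.004, -1.0, 0.002], [-1.0, -0.004, 0.001], [-0.001, -0.002, -1.0]]
wrist_force: [-0.3, -0.2, 0.3]
gripper_width: 0.998
gripper_force: 0.0
```

View pics/t4.png

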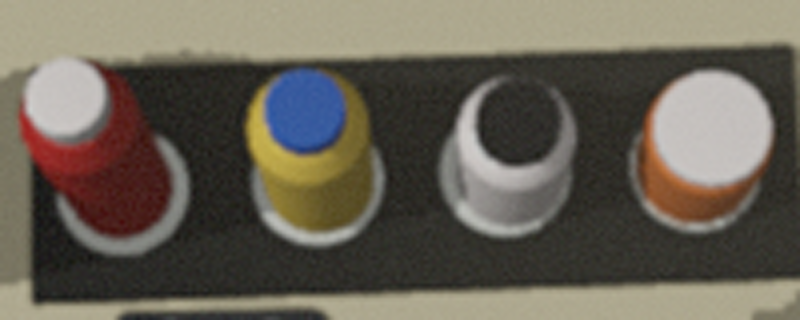

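View pics/s4.png

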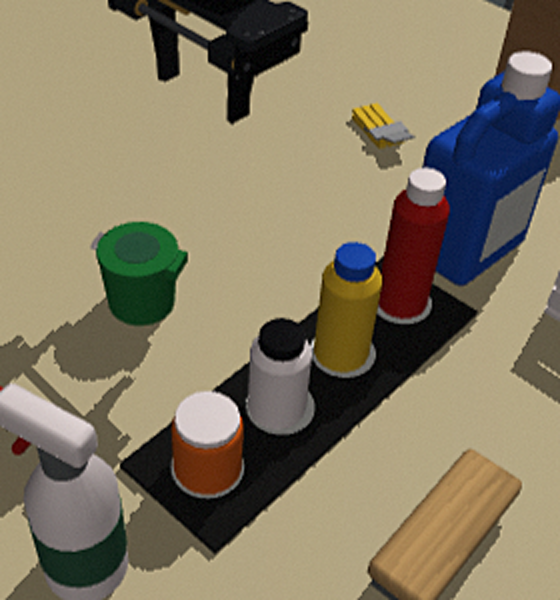

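All four stand upright in the right order, and the jug and spray are undisturbed. Cap-top centres in the crop are red (66,97), yellow (306,110), white (519,120) and orange (714,128). The white one looks a few mm off toward -y, so I'll compute the offsets.

```bash
python3 - <<'E'
from h import *
c=cam("top"); M=np.array([[.6515,.186],[.6558,.0901],[.6592,-.0013],[.6609,-.095]])
for (x,y,z),m in zip([(66,97,.168),(306,110,.138),(519,120,.108),(714,128,.080)],M):
    p=ray(c,(x+.5)/4-.5+205,(y+.5)/4-.5+155,z)[:2]; print(p.round(4),((p-m)*1000).round(1))
    b=proj(c,[*m,z]); print("  ideal cap px",[round((b[0]-205+.5)*4-.5),round((b[1]-155+.5)*4-.5)])
E
```

```text
[0.6514 0.1863] [-0.1  0.3]
  ideal cap px [67, 97]
[0.6536 0.0885] [-2.2 -1.6]
  ideal cap px [302, 105]
[ 0.6568 -0.0042] [-2.4 -2.9]
  ideal cap px [512, 115]
[ 0.6601 -0.0945] [-0.8  0.5]
  ideal cap px [715, 126]
```

All four are within about 4 mm of their mark centres, with each foot inside its mark, and the arm is clear. I'll hand the job in.

```bash
python3 -c "
from station import r
print(r.finish_job())"
```

```text
the job is handed in; nothing more can be done
None
```

The job is handed in: from the jug to the spray bottle the row runs red, yellow, white, orange, each upright and within about 4 mm of its mark's centre (white furthest off); the jug and spray bottle still stand in place, nothing was knocked over, and it took about 26 s.

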